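# Bolt the sample chest shut against its spring catch

### The arm

A 7-joint arm with a two-finger parallel gripper is mounted at the origin on the work surface. World frame = base frame: x ahead of the robot, y to its left, z up, the work surface at z = 0. Lengths are in m, angles in rad, forces in N, time in s.
With the tool pointing down it reaches from about 0.4 to 0.875 m from the base axis. Payload 19.3 kg.
Tool frame: the origin (TCP) lies midway between the tips of the shut fingers; the grasp point (between the pads) lies bot.tcp_to_grasp behind it (bot.tcp_to_grasp is the distance from the TCP to the grasp point, in m); z points along the fingers, y is the line along which they close (so a half turn about z gives the same grasp; the last joint's range is limited). The gripper opens to 85 mm and grips with 20 to 120 N. Pads are 22 mm wide; open, the fingers measure 114 mm over their backs; the gripper's body (76 mm by 85 mm) begins 54 mm behind the grasp point. The pads swing forward as they close: fully open they stand 13 mm farther back than shut.
Start: joints at [1.059, 0.521, -0.036, 1.599, 0.021, 1.021, -0.113], TCP at [0.267, -0.565, 0.231] pointing down, gripper open.
Joint ranges: [-2.91, 2.91], [-0.3, 2.13], [-1.5, 1.42], [0.17, 2.43], [-1.26, 4.41], [0.16, 1.93], [-2.52, 2.52]. Speed limits (rad/s): [1.89, 1.89, 2.39, 2.39, 3.01, 3.01, 3.01].

### API

Orientations are given as [roll, pitch, yaw] about the fixed x, y, z axes, in that order (R = Rz(yaw) Ry(pitch) Rx(roll)).
In Python, from workcell import observe, imaging, bot gives the robot as it stands.
- The arm moves only by the tool send_rows, never from a script. Its argument "plan" is text: rows parted by semicolons, each of 7 numbers parted by spaces: the shift along the tool's x, y, z in m, then the turn, a rotation vector about the tool's x, y, z in degrees, then the finger opening in m, from 0 to 0.0854. In form: dx dy dz rx ry rz claw; .... A call has 1 to 10 rows; each row is the pose to reach, as a shift and turn from the pose commanded when the call began, along the tool's axes at that moment; what a row does not reach only later rows make up. A row lasts 1/12 s, in which the tool goes at most 41.7 mm and 7.16 degrees, less where a joint would pass 70% of its speed; a pose out of reach is approached as far as the arm can. A call with a gripper value outside its range is refused whole. The fingers move at their own pace and stop on an object; "grip_force" is the grip in N (left out, the last holds). Time passes only in rows, so rows that repeat a pose let the fingers close. It gives the time, the measured TCP pose, the force, the opening and the grip force at its end, in the units of the state.
- observe(): the state, without advancing time (a new reading comes with each control period).
- imaging.grab_frame(name): name is "scene" or "side" or "wrist"; returns a dict with "color" (400x640x3 uint8, red, green, blue), "fx", "fy", "cx", "cy" (pixels), "eye" and "orientation" of the camera in the world; the wrist camera has in their place "tool_from_camera" (4x4, takes a point from camera to tool coordinates, whose origin is the TCP and whose axes are the flange's). Camera axes: x right, y down, z forward; pixel columns grow to the right and rows downward; lengths in m; the calibration is good to about 2 mm. A picture is of the moment at which its call begins: read the wrist's pose just before it. There is no depth.
- bot.job_done(): hands the job in; it is judged then, once.
The state is a dict: "clock": time; "qpos": joint angles; "qd": joint speeds; "joint_efforts": joint torques, N m; "position": TCP position; "tool_rot": TCP orientation; "force": force on the tool from outside, world axes, zero at the start; "moment": the same for the moment, N m; "grip_width": finger opening in m; "finger_force": force on a finger pad.
Only numpy, scipy, OpenCV 4.12 (cv2) and the standard library are available. Lean on these libraries where they do the work, as an engineer would, in place of code of your own. Each camera call takes 0.05 s, during which the arm holds its last target. There are 200 camera calls.

### The job

Bolt the sample chest shut: press the spring catch plate down with one fingertip and, keeping it held down, push the bolt's stud with the other fingertip until the bolt is fully home in its keeper. Then let the catch spring back up and move clear. Nothing needs to be gripped or picked up; leave the things standing on and around the chest where they are.

Things in the scene. Friction and masses are not known exactly. Their poses are not given: they have to be found in the camera images.
- chest: low white sample chest, grey top, fixed to the bench, 226 x 280 mm, 85 mm tall. Origin: centre of its underside; z up. The slide bolt lies on its top along the chest's y axis, 35 mm to the -x side of the origin, and slides home in +y. Order along +y there: catch plate, 28 mm free gap, stud, guide staple, keeper.
- bolt_stud: upright steel stud on the bolt, 34 mm wide (x), 10 mm thick (y, along the bolt), top 131 mm above the bench, solid down to 109 mm, narrower foot below. Origin: middle of the top edge of its flat push face, which looks in -y towards the catch plate; pushing it in +y slides the bolt (about 2 N friction). Axes as the chest.
- catch_plate: flat aluminium spring plate, 34 mm (x) by 57 mm (y, along the bolt). Origin: centre of its top face, 111 mm above the bench, 105 mm when fully pressed. Presses straight down anywhere (2 N to start, 5 N at the stop), springs back up; a pressing fingertip may slide along it. In the gap to the stud nothing stands above 97 mm while it is held, so a fingertip fits there. Axes as the chest.
- catch (a joint): travel of the catch plate in m: 0 = up (locked), 0.006 = fully pressed to its stop. Up, its lug blocks the bolt; pressed by more than about 0.0045 the bolt is free. At the home end the lug rises behind the bolt when the plate is let go.
- bolt (a joint): travel of the bolt in m: about 0 = drawn back (start), 0.025 = fully home in the keeper, at its stop.
- bottle_a: bystander: white wash bottle, 62 mm across, 170 mm tall, beyond the chest. Origin: centre of its underside. To be left alone.
- bottle_b: bystander: white wash bottle, 62 mm across, 150 mm tall, beyond the chest. Origin: centre of its underside. To be left alone.
- dog: bystander: small ochre dog figurine, 34 x 80 mm, 60 mm tall, beside the end of the chest towards which the bolt slides. Origin: centre of its underside. To be left alone.
- mouse: bystander: black computer mouse, 100 x 58 mm, 34 mm tall, beside the other end of the chest. Origin: centre of its underside. To be left alone.
- beaker: bystander: glass beaker, 68 mm across, 80 mm tall, on the robot's side of the chest. Origin: centre of its underside. To be left alone.
- dish: bystander: round clear dish, 60 mm across, 15 mm tall, lying on the chest's top. Origin: centre of its underside. To be left alone.
- tin: bystander: flat steel tin, 50 x 85 mm, 22 mm tall, lying on the chest's top. Origin: centre of its underside. To be left alone.

How it is judged:
On the way, in this order (a step that is already met when the one before it is completed fails the run):
1. a finger holds the catch plate down while the bolt is still drawn back (value of joint catch above 0.0045 m and contact force between the fingers and catch_plate above 0.5 N and value of joint bolt below 0.004 m), for 0.1 s.
2. a finger pushes the stud along while the catch plate is held down (value of joint catch above 0.0045 m and contact force between the fingers and catch_plate above 0.5 N and contact force between the fingers and bolt_stud above 0.3 N and value of joint bolt between 0.007 and 0.021 m), for 0.04 s.
3. the bolt is fully home with the catch plate still held down by a finger (value of joint catch above 0.0045 m and contact force between the fingers and catch_plate above 0.5 N and value of joint bolt above 0.022 m), for 0.1 s.
At the end, for the whole second after the job is handed in: The bolt has travelled at least 22 of its 25 mm, the catch plate has sprung back to within 1.5 mm of its top position, and every bystander is within 20 mm of where it stood (value of joint bolt above 0.022 m and value of joint catch below 0.0015 m and distance of each of bottle_a, bottle_b, dog, mouse, beaker, dish, tin from where it was at the start of the episode below 0.02 m); the robot touches nothing.
It fails at once if a bystander is shifted, tipped or lifted by more than 20 mm (distance of any of bottle_a, bottle_b, dog, mouse, beaker, dish, tin from where it was at the start of the episode above 0.02 m).
It also fails if it takes over 35 s, if anything falls off the work surface, if the arm or the gripper's body presses on something with over 40 N, if the wrist force passes 120 N, or if a joint passes its speed limit or range.

## Working session

There is one attempt and no reset: what is moved stays moved. The work goes in short steps, Python scripts to look and compute and a tool call to move; the robot and the scene stay as the last step left them, time stands still between calls to the robot, and variables do not carry over. Pictures are saved under pics/ and viewed, at most 10 in all, crops included, and the job is handed in when it is done.

Besides the shell and the picture viewer there is one more tool, called after "Request:" as name(argument=value, ...), one argument or row to a line, values as JSON. send_rows: Moves the arm, as the interface text tells. Its arguments: {"type":"object","properties":{"plan":{"type":"string"},"grip_force":{"type":"number"}},"required":["plan"]}

```bash
mkdir -p pics
python3 - <<'E'
from workcell import observe, imaging, bot
import cv2, numpy as np
s=observe()
for k,v in s.items(): print(k,v)
print(bot.tcp_to_grasp)
for n in("scene","side","wrist"):
    f=imaging.grab_frame(n); cv2.imwrite(f"pics/{n}0.png",f["color"][:,:,::-1])
    print(n,{k:np.round(v,4).tolist() for k,v in f.items() if k!="color"})
E
```

```text
clock 0.0
qpos [ 1.05883091  0.52197283 -0.03633525  1.59998254  0.02118782  1.02111197
 -0.11283082]
qd [-4.24261238e-04  1.26569698e-03  1.30116955e-03  2.35672094e-03
  6.04753507e-04  3.44032623e-04  1.71810901e-05]
joint_efforts [ 1.07505534e-04 -9.27126861e+01  1.97986096e+00 -3.69940174e+01
  1.77445990e-02  8.09024263e-03 -7.95985511e-05]
position [ 0.26704435 -0.56471485  0.23076043]
tool_rot [-3.14050431e+00  6.36990188e-05  4.41724634e-01]
force [0.36244269 0.15116656 0.46704104]
moment [-0.01586894  0.03266992 -0.01884137]
finger_force 0.0
grip_width 0.08527924155404308
0.0187
scene {'fx': 426.8857, 'fy': 426.8857, 'cx': 319.3502, 'cy': 200.1425, 'eye': [0.9215, 0.4301, 0.7536], 'orientation': [-2.4983, 0.0121, 2.4012]}
side {'fx': 374.8725, 'fy': 374.8725, 'cx': 315.1368, 'cy': 200.0889, 'eye': [0.3446, -0.4282, 0.7067], 'orientation': [-2.4273, -0.0039, -0.4649]}
wrist {'fx': 278.7141, 'fy': 278.7141, 'cx': 321.5703, 'cy': 203.6652, 'tool_from_camera': [[0.0001, -0.9659, -0.2589, 0.0648], [1.0, -0.0003, 0.0015, 0.0013], [-0.0015, -0.2589, 0.9659, -0.1438], [0.0, 0.0, 0.0, 1.0]]}
```

View pics/scene0.png

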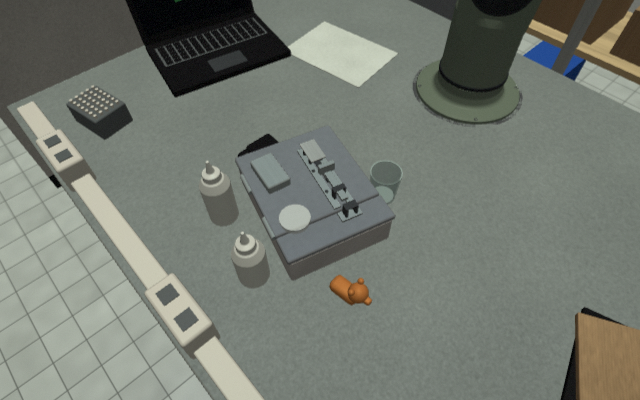

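View pics/side0.png

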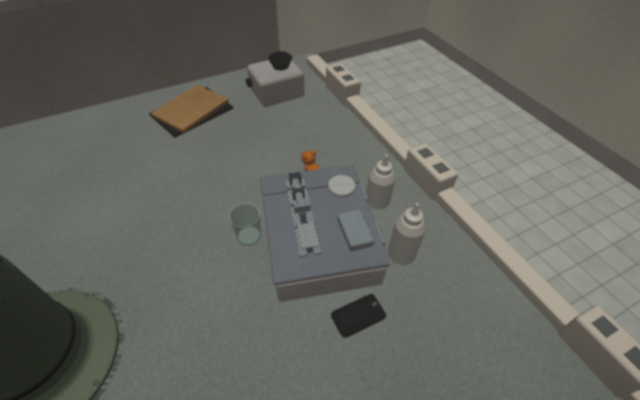

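The scene image shows the chest around (315,195), with the catch plate near (313,152) and the keeper near (349,210). In the side image the plate is near (308,238) and the keeper near (296,180). I'll enlarge both.

Run:
```python
import cv2
a=cv2.imread("pics/scene0.png")[120:240,280:400]; b=cv2.imread("pics/side0.png")[160:280,255:375]
cv2.imwrite("pics/crop1.png",cv2.hconcat([cv2.resize(i,(400,480) if 0 else (400,400),interpolation=cv2.INTER_CUBIC) for i in(a,b)]))
```

```text
(no output)
```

View pics/crop1.png

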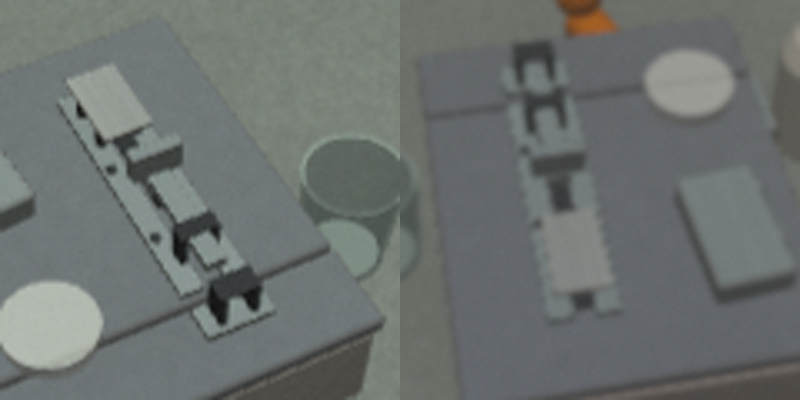

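In this crop (3.33x), the plate corners are (67,80), (112,64), (152,122) and (105,140) in the scene half. In the side half they are (140,215), (200,208), (212,285) and (157,292). The chest top corners in the scene half are (383,322) and (160,18).

```bash
cat > h.py <<'E'
from workcell import observe, imaging, bot
import cv2, numpy as np
from scipy.spatial.transform import Rotation as R
def bp(f,px,z,T=None):
    px=np.atleast_2d(px).astype(float)
    d=np.c_[(px[:,0]-f["cx"])/f["fx"],(px[:,1]-f["cy"])/f["fy"],np.ones(len(px))]
    if T is None: M=R.from_euler("xyz",f["orientation"]).as_matrix(); e=np.array(f["eye"])
    else: M=T[:3,:3]; e=T[:3,3]
    d=d@M.T
    return e+d*((z-e[2])/d[:,2])[:,None]
def wristT(s,f):
    T=np.eye(4);T[:3,:3]=R.from_euler("xyz",s["tool_rot"]).as_matrix();T[:3,3]=s["position"]
    return T@np.array(f["tool_from_camera"])
E
python3 - <<'E'
from h import *
np.set_printoptions(precision=4,suppress=True)
k=.3
for n,o,c,e in(("scene",(280,120),[(67,80),(112,64),(152,122),(105,140)],[(160,18),(383,322)]),("side",(255,160),[(140,215),(200,208),(212,285),(157,292)],[(18,60),(65,400)])):
    f=imaging.grab_frame(n)
    p=bp(f,np.array(c)*k+o,.111); q=bp(f,np.array(e)*k+o,.085)
    print(n,p[:,:2].tolist(),p.mean(0),[np.linalg.norm(p[i]-p[i-1]) for i in range(4)])
    print(q, np.degrees(np.arctan2(*(q[1]-q[0])[1::-1])),np.linalg.norm(q[1]-q[0]))
E
```

```text
scene [[0.5328755050990861, -0.06641396994885523], [0.5029006082776116, -0.05757135255085022], [0.5182172362424113, -0.003971583675759005], [0.5490321049092663, -0.012594461978480687]] [ 0.5258 -0.0351  0.111 ] [np.float64(0.05619230512801131), np.float64(0.03125198108769333), np.float64(0.055745262719582564), np.float64(0.03199859623763316)]
[[ 0.4332 -0.0875  0.085 ]
 [ 0.5108  0.1811  0.085 ]] 73.88953816984255 0.2795243883338725
side [[0.5170283171344955, -0.008938432616097558], [0.5514601293919742, -0.02020105781950393], [0.5327973299216024, -0.07273016919287195], [0.5026504817226, -0.06303489248199368]] [ 0.526  -0.0412  0.111 ] [np.float64(0.05597453993695765), np.float64(0.03622701232239095), np.float64(0.05574592026101111), np.float64(0.03166750458805048)]
[[ 0.5054  0.1693  0.085 ]
 [ 0.4332 -0.089   0.085 ]] -105.61353193361784 0.26821466200518596
```

Request:
send_rows(
  plan="0.470 -0.378 0 0 0 41.3 0.045;0.470 -0.378 0 0 0 41.3 0.045;0.470 -0.378 0 0 0 41.3 0.045;0.470 -0.378 0 0 0 41.3 0.045;0.470 -0.378 0 0 0 41.3 0.045;0.470 -0.378 0 0 0 41.3 0.045;0.470 -0.378 0 0 0 41.3 0.045;0.470 -0.378 0 0 0 41.3 0.045;0.470 -0.378 0 0 0 41.3 0.045;0.470 -0.378 0 0 0 41.3 0.045",
)

```text
clock: 1.08
position: [0.4439, -0.2005, 0.2315]
tool_rot: [3.142, -0.0, -0.279]
force: [1.4, -1.3, -0.8]
grip_width: 0.0451
finger_force: 0.0
```

Request:
send_rows(
  plan="0.032 -0.183 0 0 0 0 0.045;0.032 -0.183 0 0 0 0 0.045;0.032 -0.183 0 0 0 0 0.045;0.032 -0.183 0 0 0 0 0.045;0.032 -0.183 0 0 0 0 0.045;0.032 -0.183 0 0 0 0 0.045;0.032 -0.183 0 0 0 0 0.045;0.032 -0.183 0 0 0 0 0.045;0.032 -0.183 0 0 0 0 0.045",
)

```text
clock: 1.83
position: [0.5242, -0.0366, 0.2314]
tool_rot: [3.141, -0.0, -0.281]
force: [0.3, 0.4, 0.0]
grip_width: 0.0451
finger_force: 0.0
```

Run:
```python
from h import *
s=observe(); f=imaging.grab_frame("wrist"); print(s["position"],s["tool_rot"],s["force"],s["clock"])
cv2.imwrite("pics/w1.png",f["color"][:,:,::-1])
np.save("w1.npy",wristT(s,f))
```

```text
[ 0.52420879 -0.03656983  0.23137059] [ 3.14116415e+00 -1.17566885e-05 -2.80742625e-01] [0.32662784 0.36859902 0.04754617] 1.8333
```

View pics/w1.png

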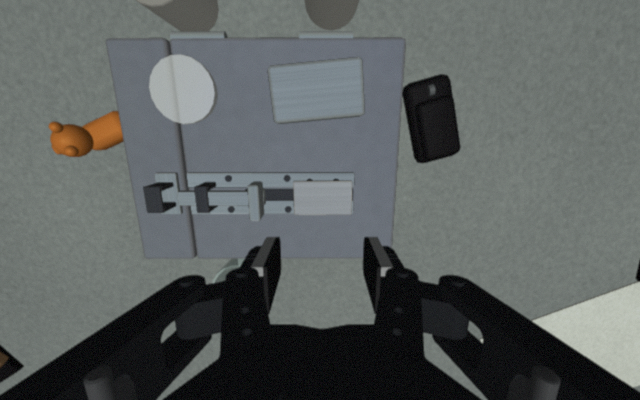

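The wrist view shows the plate at about x 294–352, y 181–214. The stud is at about x 248–264 and the fingers are at (265,270) and (377,270). I'll take a closer crop.

Run:
```python
import cv2
a=cv2.imread("pics/w1.png")[165:305,230:400]
cv2.imwrite("pics/crop2.png",cv2.resize(a,None,fx=4,fy=4,interpolation=cv2.INTER_CUBIC))
```

```text
(no output)
```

View pics/crop2.png

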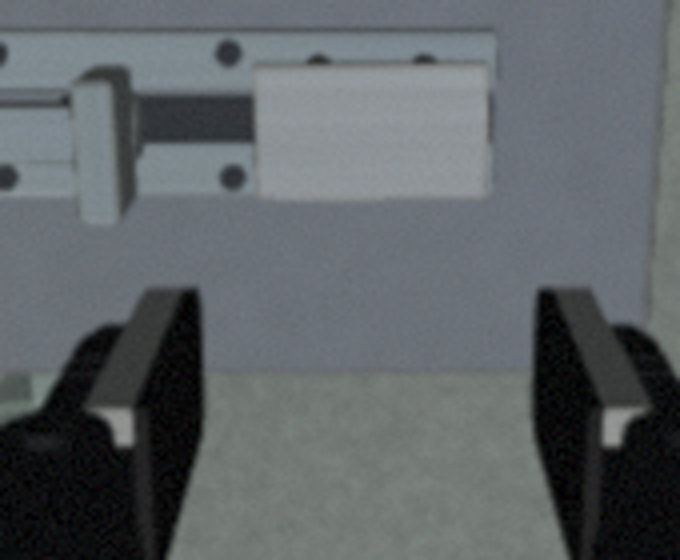

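Plate corners in this crop are (256,65), (488,65), (490,196) and (260,200). The stud's top push-face edge runs (110,78)–(119,222). The fingertips end at (150–198,290) and (537–590,290), which makes them about 6.5 mm thick and about 5.5 mm behind the TCP.

Run:
```python
from h import *
np.set_printoptions(precision=4,suppress=True)
T=np.load("w1.npy"); f=imaging.grab_frame("wrist"); s=observe()
p=bp(f,np.array([(256,65),(488,65),(490,196),(260,200)])/4+[230,165],.111,T)
q=bp(f,np.array([(110,78),(119,222)])/4+[230,165],.131,T)
print(p,p.mean(0)); print([np.linalg.norm(p[i]-p[i-1]) for i in range(4)])
v=(p[0]+p[3]-p[1]-p[2]); a=np.arctan2(v[1],v[0]); print("ydir",np.degrees(a))
u=v/np.linalg.norm(v); print(q,q.mean(0),"stud u",(q.mean(0)-p.mean(0))@u)
M=R.from_euler("xyz",s["tool_rot"]).as_matrix()
print(s["position"],s["tool_rot"],"plate centre in tool",M.T@(p.mean(0)-s["position"]),"stud",M.T@(q.mean(0)-s["position"]))
```

```text
[[ 0.5479 -0.0176  0.111 ]
 [ 0.5325 -0.0711  0.111 ]
 [ 0.5005 -0.0634  0.111 ]
 [ 0.5153 -0.0084  0.111 ]] [ 0.524  -0.0401  0.111 ]
[np.float64(0.03390551139299523), np.float64(0.05569955539453495), np.float64(0.03291484997854769), np.float64(0.057002764560395734)]
ydir 74.42015471962127
[[0.5571 0.0116 0.131 ]
 [0.5247 0.0208 0.131 ]] [0.5409 0.0162 0.131 ] stud u 0.058778114152552685
[ 0.5243 -0.0364  0.2314] [ 3.1414 -0.0001 -0.2807] plate centre in tool [0.0008 0.0036 0.1204] stud [ 0.0014 -0.0552  0.1004]
```

Request:
send_rows(
  plan="0.001 -0.0125 0 0 0 -0.5 0.056;0.001 -0.0125 0.03 0 0 -0.5 0.056;0.001 -0.0125 0.06 0 0 -0.5 0.056;0.001 -0.0125 0.09 0 0 -0.5 0.056;0.001 -0.0125 0.105 0 0 -0.5 0.056;0.001 -0.0125 0.118 0 0 -0.5 0.056;0.001 -0.0125 0.118 0 0 -0.5 0.056;0.001 -0.0125 0.118 0 0 -0.5 0.056",
)

```text
clock: 2.6
position: [0.5289, -0.0234, 0.1132]
tool_rot: [3.142, 0.001, -0.27]
force: [-0.4, -0.3, 0.5]
grip_width: 0.0562
finger_force: 0.0
```

Run:
```python
from h import *
s=observe(); print(s["position"],s["tool_rot"],s["force"],s["grip_width"])
f=imaging.grab_frame("wrist"); g=imaging.grab_frame("side")
a=f["color"][165:305,220:420]; b=g["color"][165:265,245:375]
a=cv2.resize(a,(800,560)[:2],interpolation=cv2.INTER_CUBIC)
cv2.imwrite("pics/w2.png",a[:,:,::-1]); cv2.imwrite("pics/s2.png",cv2.resize(b,(780,600),interpolation=cv2.INTER_CUBIC)[:,:,::-1])
```

```text
[ 0.5289213  -0.02335338  0.11324142] [ 3.14150135e+00  8.70403008e-04 -2.70241659e-01] [-0.43961383 -0.3252651   0.4550765 ] 0.05615383564916349
```

View pics/w2.png

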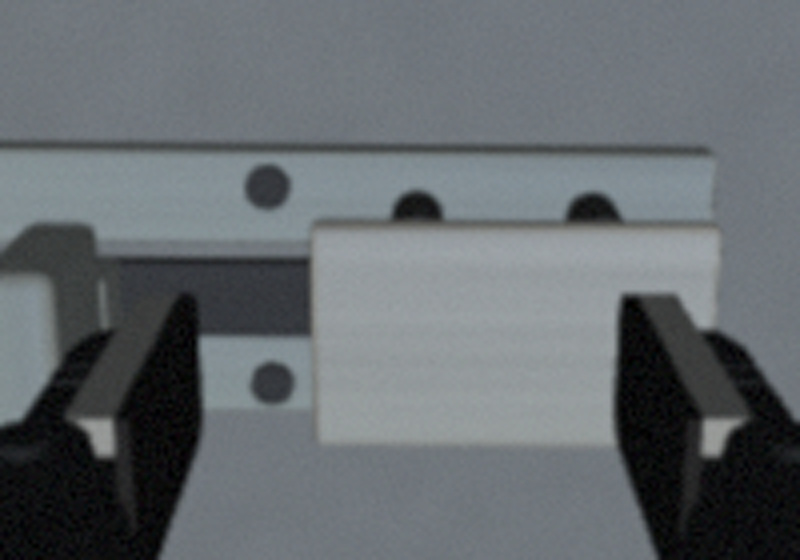

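The left fingertip (150–198,295) sits in the gap, clear of the stud face at about x 95. The right fingertip (620–675,295) is over the plate (315–715, 225–443). I'll press now.

Request:
send_rows(
  plan="0 0 0.005 0 0 0 0.056;0 0 0.010 0 0 0 0.056;0 0 0.013 0 0 0 0.056;0 0 0.013 0 0 0 0.056;0 0 0.013 0 0 0 0.056",
)

```text
clock: 3.12
position: [0.5297, -0.0236, 0.1008]
tool_rot: [-3.141, -0.002, -0.27]
force: [2.0, 0.7, 7.7]
grip_width: 0.0562
finger_force: 4.1
```

Request:
send_rows(
  plan="0 0 0.001 0 0 0 0.056;0 0 0.001 0 0 0 0.056;0 0 0.001 0 0 0 0.056",
)

```text
clock: 3.37
position: [0.5298, -0.0236, 0.1004]
tool_rot: [-3.141, -0.002, -0.27]
force: [-1.3, 0.1, 23.9]
grip_width: 0.0563
finger_force: 11.5
```

Request:
send_rows(
  plan="0 -0.003 -0.0003 0 0 0 0.056;0 -0.006 -0.0003 0 0 0 0.056;0 -0.009 -0.0003 0 0 0 0.056;0 -0.012 -0.0003 0 0 0 0.056;0 -0.015 -0.0003 0 0 0 0.056;0 -0.018 -0.0003 0 0 0 0.056;0 -0.018 -0.0003 0 0 0 0.056",
)

```text
clock: 3.95
position: [0.5342, -0.0081, 0.1005]
tool_rot: [3.14, -0.001, -0.272]
force: [-2.9, -10.0, 20.8]
grip_width: 0.0562
finger_force: 10.5
```

Request:
send_rows(
  plan="0 -0.003 0 0 0 0 0.056;0 -0.006 0 0 0 0 0.056;0 -0.009 0 0 0 0 0.056;0 -0.012 0 0 0 0 0.056;0 -0.012 0 0 0 0 0.056",
)

```text
clock: 4.37
position: [0.5366, 0.0007, 0.1005]
tool_rot: [3.137, -0.001, -0.274]
force: [-8.2, -27.0, 26.4]
grip_width: 0.056
finger_force: 20.6
```

Run:
```python
from h import *
f=imaging.grab_frame("wrist"); 
a=cv2.resize(f["color"][165:305,220:420],(800,560),interpolation=cv2.INTER_CUBIC)
cv2.imwrite("pics/w3.png",a[:,:,::-1]); print(observe()["force"])
```

```text
[ -7.69089354 -26.45042192  25.84473071]
```

View pics/w3.png

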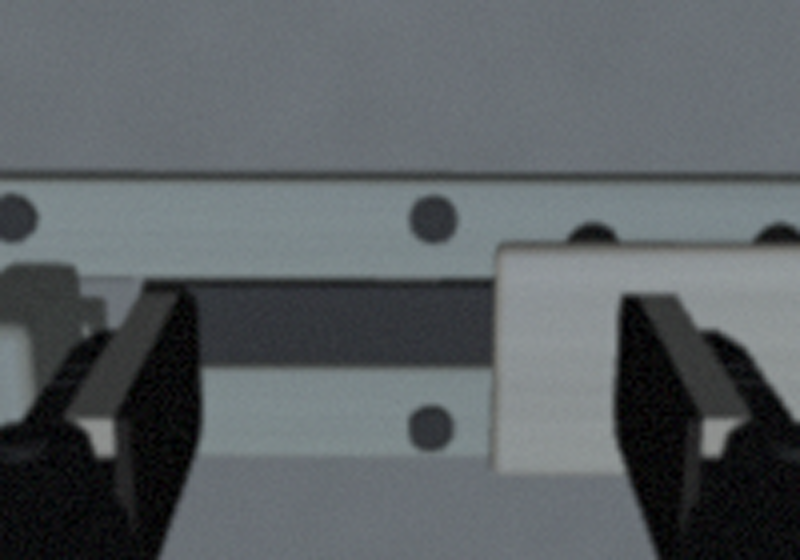

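Request:
send_rows(
  plan="0 -0.0015 0 0 0 0 0.056;0 -0.003 0 0 0 0 0.056;0 -0.003 0 0 0 0 0.056;0 -0.003 0 0 0 0 0.056",
)

```text
clock: 4.75
position: [0.5366, 0.0009, 0.1005]
tool_rot: [3.134, 0.0, -0.276]
force: [-13.2, -43.5, 32.5]
grip_width: 0.0561
finger_force: 25.9
```

Run:
```python
from h import *
f=imaging.grab_frame("scene"); 
a=cv2.resize(f["color"][120:240,280:400],(600,600),interpolation=cv2.INTER_CUBIC)
cv2.imwrite("pics/s3.png",a[:,:,::-1])
```

```text
(no output)
```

View pics/s3.png

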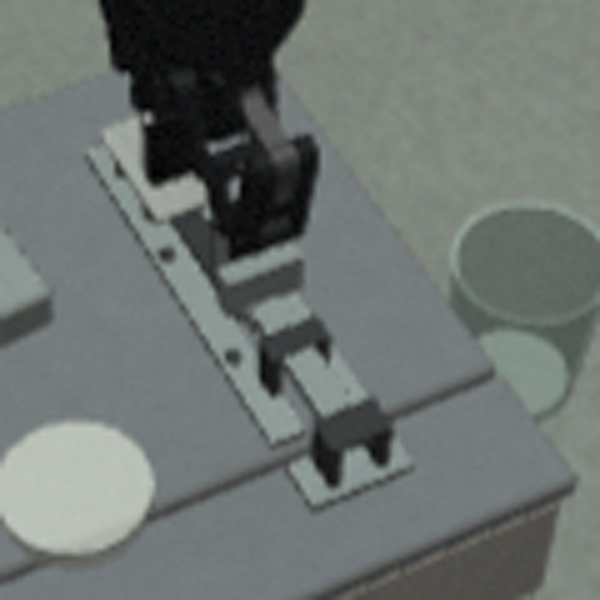

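The stud's top edge went from about (326,164) to (332,172), roughly 25 mm. The bolt has entered the keeper, and pushing further only raised the force, so it is home. I'll back off the stud and then lift.

Request:
send_rows(
  plan="0 0.004 0 0 0 0 0.056;0 0.008 0 0 0 0 0.056;0 0.012 0 0 0 0 0.056;0 0.012 -0.005 0 0 0 0.056;0 0.012 -0.02 0 0 0 0.056;0 0.012 -0.05 0 0 0 0.056;0 0.012 -0.09 0 0 0 0.056;0 0.012 -0.13 0 0 0 0.056;0 0.012 -0.13 0 0 0 0.056;0 0.012 -0.13 0 0 0 0.056",
)

```text
clock: 5.63
position: [0.5354, -0.0034, 0.2316]
tool_rot: [-3.14, -0.004, -0.271]
force: [-0.7, 0.1, -1.0]
grip_width: 0.0557
finger_force: 0.0
```

Run:
```python
from h import *
s=observe(); print(s["position"],s["force"])
f=imaging.grab_frame("wrist"); cv2.imwrite("pics/w4.png",f["color"][:,:,::-1])
```

```text
[ 0.53541333 -0.00336724  0.23157668] [-0.69273439  0.11290119 -0.96970491]
```

View pics/w4.png

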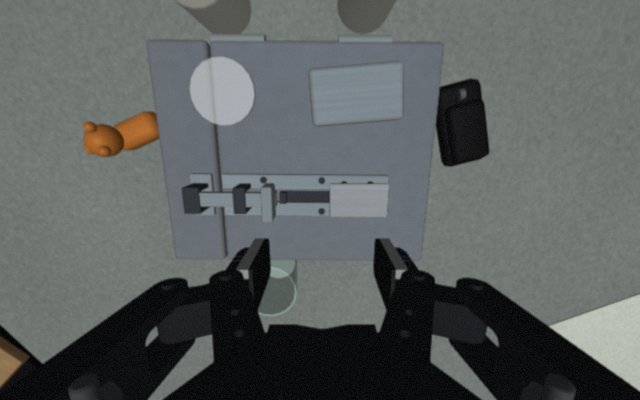

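The stud (now 262–275) sits about 55 px from the plate edge at x 330, up from 30 px before, so the bolt has travelled about 25 mm. The lug shows at (284,197), the plate is up, and the bystanders look unmoved. I'll hand in.

```bash
python3 -c "
from workcell import bot
print(bot.job_done())"
```

```text
the job is handed in; nothing more can be done
None
```

The bolt is fully home (about 25 mm, against its stop), the catch plate has sprung back up, the arm is clear, the bystanders look unmoved, and the job is handed in; no verdict came back.

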